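# Close the loaded test kiln and switch it on

## Robot

A 6-joint arm with a two-finger parallel gripper is mounted at the origin on a cart in front of the work surface, level with it; the furniture and walls round the work are solid. World frame = base frame: x ahead of the robot, y to its left, z up, the work surface at z = 0. Lengths are in m, angles in degrees, forces in N, time in s.
With the tool pointing down it reaches from about 0.4 to 0.825 m from the base axis. Payload 7 kg.
Tool frame: the origin (TCP) lies midway between the tips of the shut fingers; the grasp point (between the pads) lies r.grasp_offset behind it (r.grasp_offset is the distance from the TCP to the grasp point, in m); z points along the fingers, y is the direction in which the jaws open and shut (so a half turn about z gives the same grasp; the last joint's range is limited). The gripper opens to 88 mm and grips with 3 to 60 N. Pads are 19 mm wide; open, the fingers measure 130 mm over their backs; the gripper's body (78 mm by 193 mm) begins 47 mm behind the grasp point.
Start: joints at [90.934, 20.546, 0.682, 0, -70.136, -16.507], TCP at [0.181, 0.65, 0.227] pointing down, gripper open.
Joint ranges: [-176.03, 176.03], [-82.01, 121.73], [-58.28, 71.71], [-173.87, 95.51], [-174.79, -0.11], [-173.66, 173.66]. Speed limits (degrees/s): [136.94, 136.94, 172.46, 180, 180, 180].

## Interface

Orientations are given as [roll, pitch, yaw] about the fixed x, y, z axes, in that order (R = Rz(yaw) Ry(pitch) Rx(roll)).
In Python, from plant import status, imaging, r gives the robot as it stands.
- The arm moves only by the tool apply_moves, never from a script. Its argument "moves" is a list of rows, each a list of 6 numbers: the shift along the tool's x, y, z in units of 200 mm (1.0 is 200 mm), then the turn, a rotation vector about the tool's x, y, z in units of 90 degrees (1.0 is 90 degrees). In form: [[tx, ty, tz, rx, ry, rz], ...]. A call has 1 to 12 rows; each row is the pose to reach, as a shift and turn from the pose measured when the call began, along the tool's axes at that moment; what a row does not reach only later rows make up. A row lasts 1/8 s, in which the tool goes at most 62.5 mm and 10.7 degrees, less where a joint would pass 70% of its speed; a pose out of reach is approached as far as the arm can. A call with a number of a shift or a turn outside -1 to 1 is refused whole. A call with a gripper value outside its range is refused whole. "hand" is the closure, from -1 (fully open) to 1 (shut), set as the call begins (left out, the last holds). The fingers move at their own pace and stop on an object; "grip_force" is the grip in N (left out, the last holds). Time passes only in rows, so rows that repeat a pose let the fingers close. It gives the time, the measured TCP pose, the force and the opening at its end, in the units of the state.
- status.get_state(): the state, without advancing time (a new reading comes with each control period).
- imaging.capture(name): name is "side" or "top"; returns (picture, depth): 420x560x3 uint8, blue, green, red; 420x560 float32, m along the optical axis (not along the pixel's ray), 0 where there is no reading.
- imaging.camera_info(name): a dict with "fx", "fy", "cx", "cy" (pixels), "k1" (the pictures are not rectified: a ray, as slopes to the right and down, at radius r is drawn at 1 + k1 r^2 times it, then the intrinsics apply), "T" (4x4, takes a point from camera to world coordinates). Camera axes: x right, y up, looking along -z (the intrinsics and any distortion apply to the point x, -y, -z); pixel columns grow to the right and rows downward; lengths in m; the calibration is good to about 2 mm. A picture is of the moment at which its call begins. camera_info takes no time and is no camera call.
- r.close_job(): hands the job in, once; it reports no verdict.
The state is a dict: "time_s": time; "joints": joint angles; "qd": joint speeds; "joint_torque": joint torques, N m; "tcp_pos": TCP position; "eef_rot": TCP orientation; "contact_force": force on the tool from outside, world axes, zero at the start; "moment": the same for the moment, N m; "gripper_width": finger opening in m.
Only numpy, scipy, OpenCV 4.12 (cv2) and the standard library are available. Lean on these libraries where they do the work, as an engineer would, in place of code of your own. Each camera call takes 0.05 s, during which the arm holds its last target.

## Task

The little test kiln on the table is loaded and ready to fire. Lower its lid gently, without slamming it, until it lies fully shut on the rim, and only then throw the red mains lever on the control box at the kiln's right side over to on (towards the back of the kiln) and let go. Leave the ware in the kiln and the tools and pots on the bench as they are.

Things in the scene. Friction and masses are not known exactly. Their poses are not given: they have to be found in the camera images.
- kiln: Small top-loading test kiln, fixed: a steel-jacketed cream firebrick box, 200 (x) x 210 (y) mm, rim 130 mm above the table; open chamber 140 x 150 mm, its shelf 53 mm above the table. Origin: on the table under the box's centre; x points from its front to its back (hinge side), y to its left, z up. A grey control box stands at its right side, a board on the table just behind it.
- panel_mid (a point): Centre of the black panel on top of the control box, at x -10, y -163, z 118 mm in the kiln's frame. The control box is 130 mm along x and 90 mm along y; the panel slopes from 105 mm high at its front edge to 127 mm at its back edge. A dial and a lamp, both up to 10 mm high, lie behind the red lever.
- kiln_lid (a joint): Lid angle in rad about the hinge line along the kiln's y at its back: 0 = lying shut on the rim, positive = raised (it starts at 0.65 to 1.1, limit 1.3). Stiff friction hinges hold the lid at any angle; pushing it down takes about 1 to 5 N near its front edge. It has no latch.
- lid_hinge (a point): Centre of the lid's hinge line, at x +104, z 133 mm in the kiln's frame. Does not move with the lid.
- lid_top (a point): Point on the lid's flat outer (upper) face, on its middle line, 166 mm from the hinge line along the lid and 40 mm from its front edge; moves with the lid. Shut, this face lies 29 mm above the hinge line. The lid is a firebrick slab 200 x 210 x 32 mm in a steel band. Axes as the kiln's when shut, turning with the lid (z out of the outer face).
- lid_handle (a point): Middle of the wooden bar handle (16 mm thick, 86 mm long, along y) that stands 30 mm off the lid's front edge at half its thickness; moves with the lid. 236 mm from the hinge line.
- kiln_switch (a joint): Mains lever angle in rad: 0 = off, leaning to the front of the kiln (0.52 rad from upright); 0.7 = on, leaning slightly to the back (0.18 rad past upright). Over-centre: it snaps to whichever end is nearer (middle 0.35) and rests there; takes about 3 N at its tip.
- switch_tip (a point): End of the red mains lever (paddle 20 mm wide, 10 mm thick, 22 mm long on a 10 mm stem) on the control panel; moves with it. 48 mm from the lever's pivot, which lies at x -27, y -163, z 110 mm in the kiln's frame. Off, the tip is 24 mm in front of the pivot and 42 mm above it; on, it is 9 mm behind it and 47 mm above. Nothing else tall stands on the panel.
- green_pot: Brown clay pinch pot, 72 mm wide, 47 mm high, standing on the kiln shelf; origin at the centre of its underside. Must stay as it is.
- glaze_tile: Blue-green test tile, 70 x 40 x 8 mm, lying on the kiln shelf beside the pot; origin at the centre of its underside. Must stay as it is.
- tile_b: Red-brown test tile, 70 x 40 x 8 mm, lying on the table right of the vice; origin under its centre. Bystander.
- water_tub: Blue water tub, 72 mm wide, 62 mm high, on the right of the table; origin under its centre. Bystander.
- rib: Red kidney-shaped rib, 64 x 103 x 8 mm, near the front edge of the table right of the vice; origin under its centre. Bystander.
- cutter: Round metal clay cutter, 62 mm wide, 30 mm high, on the right of the table, in front of the tub; origin under its centre. Bystander.

How it is judged:
By the outcome, as a careful person would: the job done as asked, in the order asked, and still so for the second after the job is handed in, with the robot touching nothing.
It also fails if it takes over 37 s, if anything falls off the work surface, if the arm or the gripper's body presses on something with over 40 N, if the wrist force passes 120 N, or if a joint passes its speed limit or range.

## Working session

There is one attempt and no reset: what is moved stays moved. The work goes in short steps, Python scripts to look and compute and a tool call to move; the robot and the scene stay as the last step left them, time stands still between calls to the robot, and variables do not carry over. Pictures are saved under pics/ and viewed, and the job is handed in when it is done.

Besides the shell and the picture viewer there is one more tool, called after "Request:" by a JSON object that holds its "fn" and its "kwargs", one argument or row to a line. apply_moves: Moves the arm, as the interface text tells. Its arguments: {"type":"object","properties":{"moves":{"type":"array","items":{"type":"array","items":{"type":"number"}}},"hand":{"type":"number"},"grip_force":{"type":"number"}},"required":["moves"]}

```bash
ls; mkdir -p pics; python3 - <<'E'
from plant import status, imaging, r
import cv2,numpy as np
print(status.get_state(), r.grasp_offset)
for n in("side","top"):
    p,d=imaging.capture(n); cv2.imwrite(f"pics/{n}0.png",p); np.save(f"{n}0.npy",d); i=imaging.camera_info(n); print(i)
E
```

```text
pics
{'time_s': 0.0, 'joints': array([ 9.09343513e+01,  2.05914656e+01,  6.32451901e-01, -2.00573577e-02,
       -7.01346815e+01, -1.65071473e+01]), 'qd': array([-0.04750574,  0.04044428,  0.05587026, -0.03742696,  0.02384529,
        0.00635853]), 'joint_torque': array([-1.53086468e-03, -5.82713270e+01,  2.93062896e+01,  6.99726686e+00,
        6.84000668e-03, -1.57679519e-04]), 'tcp_pos': array([0.18110448, 0.64973737, 0.22561249]), 'eef_rot': array([ 1.79904809e+02, -8.54675092e-03, -1.55796201e+01]), 'contact_force': array([-0.15535465, -0.61808855,  0.3890303 ]), 'moment': array([0.02407911, 0.01477871, 0.05533767]), 'gripper_width': 0.0871020414638244} 0.0188
{'fx': 504.4731706439049, 'fy': 504.4731706439049, 'cx': 295.9326650857408, 'cy': 213.6365608484424, 'k1': -0.06908370200689903, 'T': array([[ 0.27417646,  0.37658687, -0.88487829, -0.87007393],
       [-0.96161742,  0.11780488, -0.24781836, -0.33278956],
       [ 0.01091784,  0.91886035,  0.39443182,  0.74016358],
       [ 0.        ,  0.        ,  0.        ,  1.        ]])}
{'fx': 530.078387216906, 'fy': 530.078387216906, 'cx': 273.5606577049588, 'cy': 211.89525951947144, 'k1': -0.034425474143714135, 'T': array([[ 0.00386295,  0.9933897 , -0.11472565,  0.29090063],
       [-0.99992367,  0.00518362,  0.0112155 ,  0.06689378],
       [ 0.01173606,  0.11467357,  0.9933339 ,  1.6117729 ],
       [ 0.        ,  0.        ,  0.        ,  1.        ]])}
```

View pics/side0.png

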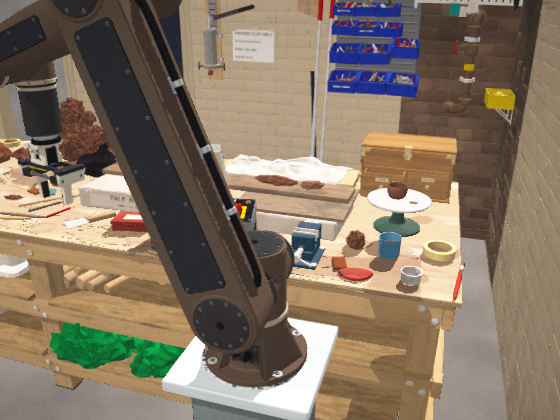

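View pics/top0.png

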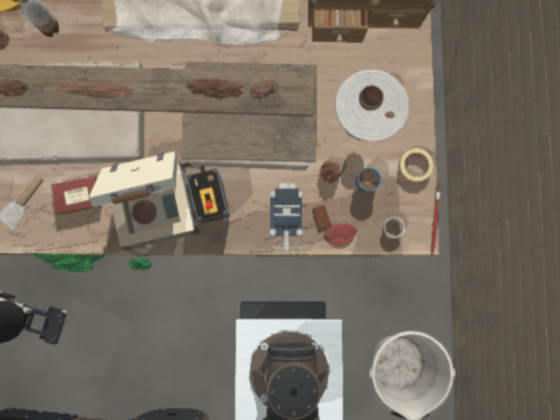

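```bash
cat > h.py <<'E'
import numpy as np,cv2
from plant import imaging
def ray(n,u,v):
    i=imaging.camera_info(n)
    x=(np.asarray(u,float)-i['cx'])/i['fx'];y=(np.asarray(v,float)-i['cy'])/i['fy']
    rd=np.hypot(x,y);s=rd.copy()
    for _ in range(20): s=rd/(1+i['k1']*s**2)
    f=np.where(rd>0,s/np.maximum(rd,1e-9),1)
    return np.stack([x*f,-y*f,-np.ones_like(x)],-1),i['T']
def pt(n,u,v,d):
    c,T=ray(n,u,v); return (c*np.asarray(d)[...,None])@T[:3,:3].T+T[:3,3]
def cloud(n,d):
    v,u=np.mgrid[:d.shape[0],:d.shape[1]]; return pt(n,u,v,d)
def plane(n,u,v,z):
    c,T=ray(n,u,v); w=c@T[:3,:3].T; return T[:3,3]+w*((z-T[2,3])/w[...,2])[...,None]
E
python3 - <<'E'
import cv2,numpy as np
from h import *
p=cv2.imread("pics/top0.png");d=np.load("top0.npy")
cv2.imwrite("pics/z0.png",cv2.resize(p[140:260,40:240],None,fx=4,fy=4,interpolation=cv2.INTER_CUBIC))
P=cloud("top",d)
for v in range(150,252,8): print(v,[tuple(int(round(k*1000)) for k in P[v,u]) for u in range(90,232,12)])
E
```

```text
150 [(650, 593, 77), (649, 557, 79), (650, 522, 76), (649, 485, 82), (650, 451, 76), (668, 433, 1), (667, 394, 7), (669, 358, 0), (650, 308, 81), (291, 67, 1612), (651, 238, 79), (650, 202, 84)]
158 [(626, 593, 72), (626, 557, 75), (626, 521, 78), (627, 487, 72), (630, 454, 60), (607, 394, 167), (600, 355, 198), (600, 322, 200), (627, 308, 77), (627, 273, 76), (626, 237, 80), (627, 202, 80)]
166 [(617, 617, 0), (615, 577, 9), (583, 493, 167), (580, 456, 183), (576, 417, 204), (571, 379, 232), (568, 344, 247), (569, 314, 240), (619, 320, -4), (618, 282, 5), (619, 246, -1), (617, 208, 12)]
174 [(592, 616, -2), (555, 516, 197), (551, 476, 223), (548, 440, 238), (542, 401, 267), (540, 367, 281), (536, 332, 302), (542, 307, 275), (593, 319, 3), (568, 264, 134), (569, 231, 130), (593, 208, 3)]
182 [(561, 603, 35), (524, 497, 254), (520, 460, 274), (517, 424, 295), (514, 390, 310), (512, 357, 322), (513, 328, 318), (515, 300, 311), (560, 311, 50), (545, 264, 134), (547, 231, 124), (568, 207, 4)]
190 [(537, 602, 34), (493, 478, 313), (491, 444, 326), (492, 416, 322), (493, 388, 316), (490, 3
[... 803 characters left out ...]
, (438, 412, 61), (440, 380, 48), (439, 342, 56), (432, 295, 135), (445, 279, 2), (445, 243, -5), (445, 206, 3)]
230 [(418, 607, 3), (419, 571, 1), (419, 536, -4), (409, 463, 130), (415, 447, 59), (409, 396, 132), (409, 362, 132), (409, 328, 134), (410, 295, 129), (418, 275, 28), (421, 242, -3), (421, 206, -9)]
238 [(394, 607, 2), (394, 571, 0), (394, 533, 3), (386, 462, 134), (386, 428, 132), (387, 395, 131), (389, 368, 101), (394, 347, 25), (396, 314, 2), (396, 279, -3), (396, 241, 3), (396, 205, 0)]
246 [(370, 606, 0), (370, 569, 1), (370, 534, -2), (365, 465, 119), (369, 451, 38), (366, 401, 101), (371, 386, 3), (371, 350, 1), (372, 315, -3), (372, 278, -1), (372, 241, 1), (372, 205, 1)]
```

View pics/z0.png

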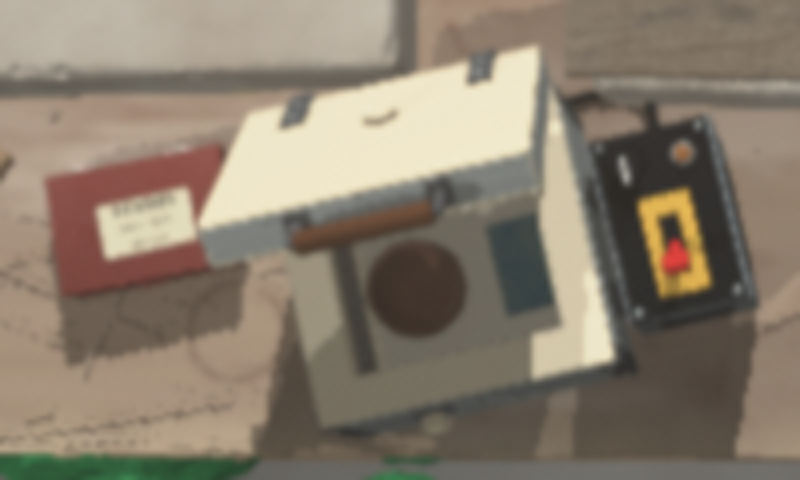

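```bash
python3 - <<'E'
import cv2,numpy as np
from h import *
from scipy.optimize import least_squares
p=cv2.imread("pics/top0.png");d=np.load("top0.npy")
z=[(320,430,-100,105,130),(626,366,-100,-105,130),(595,145,55,-118,127),(705,117,55,-208,127),(755,300,-75,-208,105),(638,327,-75,-118,105)]
K=np.array([[a[2],a[3]] for a in z])/1e3
W=np.array([plane("top",40+a[0]/4-.4,140+a[1]/4-.4,a[4]/1e3)[:2] for a in z])
R=lambda t:np.array([[np.cos(t),-np.sin(t)],[np.sin(t),np.cos(t)]])
f=lambda q:(K@R(q[2]).T+q[:2]-W).ravel()
s=least_squares(f,[.47,.4,.2]);print(s.x,np.degrees(s.x[2]));print((f(s.x)*1e3).reshape(-1,2).round(1))
P=cloud("top",d)
q=(P-np.r_[s.x[:2],0])@np.block([[R(s.x[2]),np.zeros((2,1))],[np.zeros((1,2)),1]])
np.save('pose0.npy',s.x)
# lid plane
g=(q[...,2]>.17)&(np.abs(q[...,1])<.1)&(d>0)&(p.min(2)>150)&(q[...,0]>-.1)
X=q[g];print(len(X))
A=np.c_[X[:,0],X[:,1],np.ones(len(X))]
for _ in range(4):
    c=np.linalg.lstsq(A,X[:,2],rcond=None)[0];e=A@c-X[:,2];m=np.abs(e)<.01;A=A[m];X=X[m]
print(c,len(X),e.std(),'angle from slope',np.arctan(-c[0]), X.min(0),X.max(0))
# distance from hinge
n=np.array([-c[0],-c[1],1]);n/=np.linalg.norm(n);print('n',n,'dist',n@np.array([.104,0,.133])-n[2]*c[2])
# red tip
hsv=cv2.cvtColor(p,cv2.COLOR_BGR2HSV)
b,gg,rr=[p[...,i].astype(int) for i in range(3)]
m=(rr>150)&(gg<80)&(b<80); vv,uu=np.nonzero(m); k=(uu>185)&(uu<235)&(vv>160)&(vv<230)
print('red',[(u,v,(q[v,u]*1e3).round()) for u,v in zip(uu[k],vv[k])])
# wood handle
E
```

```text
[0.48146514 0.39755028 0.23866198] 13.674324003305435
[[-1.4 -3.7]
 [ 2.3  5. ]
 [-1.4  3.4]
 [-0.7 -6.3]
 [ 1.3 -1.3]
 [-0.2  2.9]]
1748
[-1.60426152 -0.02394128  0.36004873] 1738 0.002732223164822417 angle from slope 1.0133917786486686 [ 0.01715087 -0.09997057  0.17011742] [0.1206718  0.09999772 0.32960255]
n [0.84856288 0.01266357 0.52894298] dist -0.031845295958517456
red [(np.int64(208), np.int64(200), array([ -25., -161.,  128.])), (np.int64(209), np.int64(200), array([ -25., -163.,  123.])), (np.int64(207), np.int64(201), array([ -27., -157.,  127.])), (np.int64(208), np.int64(201), array([ -28., -160.,  128.])), (np.int64(209), np.int64(201), array([ -29., -163.,  133.])), (np.int64(207), np.int64(202), array([ -32., -158.,  140.])), (np.int64(208), np.int64(202), array([ -31., -160.,  133.])), (np.int64(209), np.int64(202), array([ -33., -163.,  142.])), (np.int64(210), np.int64(202), array([ -34., -166.,  140.])), (np.int64(207), np.int64(203), array([ -35., -158.,  145.])), (np.int64(208), np.int64(203), array([ -36., -160.,  144.])), (np.int64(209), np.int64(203), array([
[... 687 characters left out ...]
, -165.,  157.])), (np.int64(211), np.int64(205), array([ -44., -167.,  148.])), (np.int64(206), np.int64(206), array([ -44., -154.,  154.])), (np.int64(207), np.int64(206), array([ -45., -157.,  155.])), (np.int64(208), np.int64(206), array([ -46., -160.,  158.])), (np.int64(209), np.int64(206), array([ -46., -162.,  150.])), (np.int64(210), np.int64(206), array([ -48., -165.,  159.])), (np.int64(211), np.int64(206), array([ -47., -167.,  151.])), (np.int64(207), np.int64(207), array([ -47., -156.,  150.])), (np.int64(208), np.int64(207), array([ -48., -159.,  155.])), (np.int64(209), np.int64(207), array([ -49., -161.,  153.])), (np.int64(210), np.int64(207), array([ -49., -164.,  152.]))]
```

```bash
cat >> h.py <<'E'
from scipy.spatial.transform import Rotation as Ro
from plant import status
Q=np.array([0.4815,0.3976,np.radians(14.0)])
def k2w(p):
    return Ro.from_euler('z',Q[2]).apply(np.asarray(p)/1e3)+np.r_[Q[:2],0]
def w2k(w): return Ro.from_euler('z',-Q[2]).apply(w-np.r_[Q[:2],0])*1e3
def units(targets,yaw=14.0):
    s=status.get_state();R0=Ro.from_euler('xyz',s['eef_rot'],degrees=True)
    R1=Ro.from_euler('xyz',[180,0,yaw],degrees=True)
    rv=(R0.inv()*R1).as_rotvec(degrees=True)/90
    print('kiln TCP',w2k(s['tcp_pos']).round(1),s['eef_rot'].round(2),'F',s['contact_force'].round(1),'t',s['time_s'])
    for t in targets: print(np.round(t,0),np.r_[R0.inv().apply(k2w(t)-s['tcp_pos'])/.2,rv].round(3))
def lid(th,L=166,off=(9,0)):
    return np.array([104-L*np.cos(th)+29*np.sin(th)+off[0],0,133+L*np.sin(th)+29*np.cos(th)+off[1]])
E
python3 - <<'E'
from h import *
s=status.get_state(); st=w2k(s['tcp_pos']); print(st, lid(1.01))
units([st+[0,0,170],[75,0,390],lid(1.01)+[25,0,15]])
E
```

```text
[-230.4518329   317.37838636  225.72972018] [ 49.26924375   0.         288.99804713]
kiln TCP [-230.5  317.4  225.7] [ 1.7992e+02 -1.0000e-02 -1.5580e+01] F [-0.5  0.1  0.3] t 0.1
[-230.  317.  396.] [ 0.     0.001 -0.85   0.001  0.    -0.329]
[ 75   0 390] [ 2.112e+00  6.270e-01 -8.200e-01  1.000e-03  0.000e+00 -3.290e-01]
[ 74.   0. 304.] [ 2.108e+00  6.290e-01 -3.900e-01  1.000e-03  0.000e+00 -3.290e-01]
```

Request:
{"fn": "apply_moves", "kwargs": {
  "moves": [
    [0,0,-0.3,0,0,-0.1],
    [0.1,0,-0.6,0,0,-0.2],
    [0.4,0.1,-0.82,0,0,-0.33],
    [0.7,0.2,-0.82,0,0,-0.33],
    [1,0.3,-0.82,0,0,-0.33],
    [1,0.3,-0.82,0,0,-0.33],
    [1,0.3,-0.82,0,0,-0.33]
  ],
  "hand": 1,
  "grip_force": 20
}}

```text
time_s: 0.98
tcp_pos: [0.3585, 0.5378, 0.3895]
eef_rot: [179.9, 0.1, 14.0]
contact_force: [-0.1, 0.4, 0.1]
gripper_width: 0.0233
```

```bash
python3 - <<'E'
from h import *
units([[75,0,390],lid(1.01)+[25,0,15]])
E
```

```text
kiln TCP [-85.4 165.8 389.5] [1.799e+02 6.000e-02 1.401e+01] F [-0.1  0.4  0.1] t 0.975
[ 75   0 390] [ 0.802  0.829 -0.002  0.001  0.001  0.   ]
[ 74.   0. 304.] [0.799 0.828 0.428 0.001 0.001 0.   ]
```

Request:
{"fn": "apply_moves", "kwargs": {
  "moves": [
    [0.25,0.26,0,0,0,0],
    [0.5,0.52,0,0,0,0],
    [0.75,0.78,0,0,0,0],
    [0.8,0.83,0.1,0,0,0],
    [0.8,0.83,0.3,0,0,0],
    [0.8,0.83,0.43,0,0,0],
    [0.8,0.83,0.43,0,0,0]
  ]
}}

```text
time_s: 1.85
tcp_pos: [0.5523, 0.4157, 0.3007]
eef_rot: [179.8, 0.3, 14.1]
contact_force: [0.1, 1.3, -0.0]
gripper_width: 0.0004
```

```bash
python3 - <<'E'
from h import *
p,d=imaging.capture("top");cv2.imwrite("pics/z1.png",cv2.resize(p[140:260,40:240],None,fx=4,fy=4))
units([lid(1.01)+[8,0,5],lid(1.01)])
E
```

```text
kiln TCP [ 73.9   0.7 303. ] [1.7983e+02 1.4000e-01 1.4090e+01] F [0.5 0.3 0.8] t 1.9
[ 57.   0. 294.] [-0.083  0.003  0.045  0.002  0.002  0.001]
[ 49.   0. 289.] [-0.123  0.003  0.07   0.002  0.002  0.001]
```

View pics/z1.png

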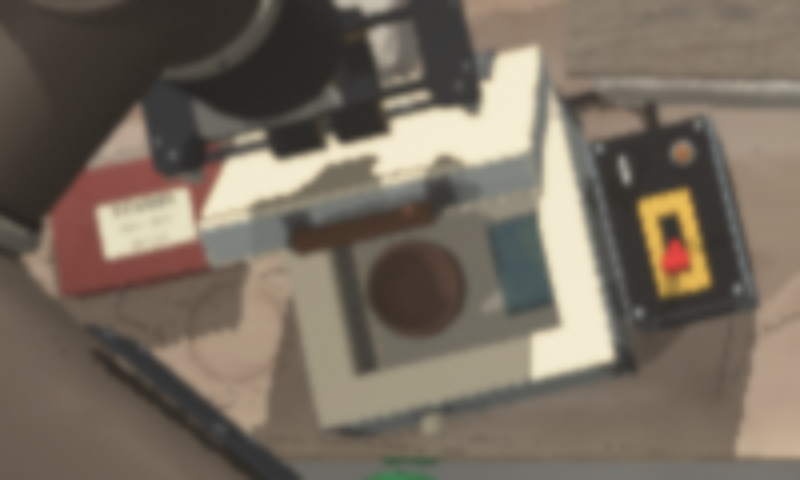

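```bash
python3 - <<'E'
from h import *
units([lid(1.03)+[6,0,3]]+[lid(t) for t in np.arange(1.02,.64,-.04)])
E
```

```text
kiln TCP [ 73.9   0.7 303. ] [1.7983e+02 1.4000e-01 1.4090e+01] F [0.5 0.3 0.8] t 1.9
[ 58.   0. 293.] [-0.078  0.003  0.049  0.002  0.002  0.001]
[ 51.   0. 290.] [-0.115  0.003  0.067  0.002  0.002  0.001]
[ 45.   0. 287.] [-0.146  0.003  0.08   0.002  0.002  0.001]
[ 39.   0. 284.] [-0.177  0.003  0.095  0.002  0.002  0.001]
[ 33.   0. 281.] [-0.207  0.003  0.11   0.002  0.002  0.001]
[ 27.   0. 278.] [-0.236  0.003  0.127  0.002  0.002  0.001]
[ 21.   0. 274.] [-0.265  0.003  0.145  0.002  0.002  0.001]
[ 15.   0. 270.] [-0.292  0.003  0.164  0.002  0.002  0.001]
[ 10.   0. 266.] [-0.319  0.002  0.184  0.002  0.002  0.001]
[  5.   0. 262.] [-0.346  0.002  0.205  0.002  0.002  0.001]
[ -0.   0. 258.] [-0.371  0.002  0.227  0.002  0.002  0.001]
```

Request:
{"fn": "apply_moves", "kwargs": {
  "moves": [
    [-0.05,0,0.035,0,0,0],
    [-0.08,0,0.05,0,0,0],
    [-0.1,0,0.06,0,0,0],
    [-0.115,0,0.067,0,0,0],
    [-0.13,0,0.073,0,0,0],
    [-0.146,0,0.08,0,0,0],
    [-0.162,0,0.087,0,0,0],
    [-0.177,0,0.095,0,0,0]
  ]
}}

```text
time_s: 2.9
tcp_pos: [0.5187, 0.4076, 0.2843]
eef_rot: [179.8, 0.1, 14.1]
contact_force: [2.8, 0.8, 3.4]
gripper_width: 0.0005
```

```bash
python3 - <<'E'
from h import *
units([lid(t) for t in np.arange(.94,.5,-.04)])
E
```

```text
kiln TCP [ 38.5   0.7 284.3] [1.7985e+02 1.2000e-01 1.4080e+01] F [2.8 0.8 3.4] t 2.9
[ 39.   0. 284.] [0.    0.003 0.    0.002 0.001 0.001]
[ 33.   0. 281.] [-0.03   0.003  0.016  0.002  0.001  0.001]
[ 27.   0. 278.] [-0.059  0.003  0.033  0.002  0.001  0.001]
[ 21.   0. 274.] [-0.088  0.003  0.051  0.002  0.001  0.001]
[ 15.   0. 270.] [-0.115  0.003  0.07   0.002  0.001  0.001]
[ 10.   0. 266.] [-0.142  0.003  0.09   0.002  0.001  0.001]
[  5.   0. 262.] [-0.169  0.003  0.111  0.002  0.001  0.001]
[ -0.   0. 258.] [-0.194  0.003  0.133  0.002  0.001  0.001]
[ -5.   0. 253.] [-0.218  0.003  0.156  0.002  0.001  0.001]
[-10.   0. 248.] [-0.242  0.002  0.181  0.002  0.001  0.001]
[-14.   0. 243.] [-0.264  0.002  0.206  0.002  0.001  0.001]
```

In contact with about 4 N. I'll follow the arc.

Request:
{"fn": "apply_moves", "kwargs": {
  "moves": [
    [-0.03,0,0.016,0,0,0],
    [-0.059,0,0.033,0,0,0],
    [-0.088,0,0.051,0,0,0],
    [-0.115,0,0.07,0,0,0],
    [-0.142,0,0.09,0,0,0],
    [-0.169,0,0.111,0,0,0],
    [-0.194,0,0.133,0,0,0],
    [-0.218,0,0.156,0,0,0],
    [-0.242,0,0.181,0,0,0],
    [-0.264,0,0.206,0,0,0]
  ]
}}

```text
time_s: 4.15
tcp_pos: [0.4671, 0.3944, 0.2428]
eef_rot: [179.8, 0.1, 14.1]
contact_force: [-0.5, 1.3, 1.4]
gripper_width: 0.0006
```

```bash
python3 - <<'E'
from h import *
units([lid(t) for t in np.arange(.54,.1,-.04)])
E
```

```text
kiln TCP [-14.8   0.4 242.8] [1.7984e+02 1.3000e-01 1.4080e+01] F [-0.5  1.3  1.4] t 4.15
[-14.   0. 243.] [ 0.002  0.002 -0.002  0.002  0.001  0.001]
[-19.   0. 238.] [-0.02   0.002  0.024  0.002  0.001  0.001]
[-23.   0. 233.] [-0.04   0.002  0.05   0.002  0.001  0.001]
[-27.   0. 227.] [-0.06   0.002  0.078  0.002  0.001  0.001]
[-30.   0. 222.] [-0.078  0.002  0.106  0.002  0.001  0.001]
[-34.   0. 216.] [-0.095  0.002  0.135  0.002  0.001  0.001]
[-37.   0. 210.] [-0.111  0.002  0.165  0.002  0.001  0.001]
[-40.   0. 204.] [-0.126  0.001  0.196  0.002  0.001  0.001]
[-43.   0. 198.] [-0.139  0.001  0.226  0.002  0.001  0.001]
[-45.   0. 191.] [-0.151  0.001  0.258  0.002  0.001  0.001]
[-47.   0. 185.] [-0.162  0.001  0.29   0.002  0.001  0.001]
[-49.   0. 178.] [-0.172  0.001  0.322  0.002  0.001  0.001]
```

Request:
{"fn": "apply_moves", "kwargs": {
  "moves": [
    [-0.02,0,0.024,0,0,0],
    [-0.04,0,0.05,0,0,0],
    [-0.06,0,0.078,0,0,0],
    [-0.078,0,0.106,0,0,0],
    [-0.095,0,0.135,0,0,0],
    [-0.111,0,0.165,0,0,0],
    [-0.126,0,0.196,0,0,0],
    [-0.139,0,0.226,0,0,0],
    [-0.151,0,0.258,0,0,0],
    [-0.162,0,0.29,0,0,0]
  ]
}}

```text
time_s: 5.4
tcp_pos: [0.4353, 0.3863, 0.1844]
eef_rot: [179.8, 0.1, 14.1]
contact_force: [0.3, 1.0, 1.9]
gripper_width: 0.0006
```

```bash
python3 - <<'E'
from h import *
p,d=imaging.capture("top");cv2.imwrite("pics/z2.png",cv2.resize(p[140:260,40:240],None,fx=4,fy=4))
units([lid(t) for t in np.arange(.14,-.03,-.02)])
E
```

```text
kiln TCP [-48.2  -0.2 183.4] [179.79   0.21  14.07] F [-0.  -0.1 -1.5] t 5.45
[-47.   0. 185.] [ 0.005 -0.001 -0.008  0.002  0.002  0.001]
[-48.   0. 182.] [-0.    -0.001  0.009  0.002  0.002  0.001]
[-49.   0. 178.] [-0.005 -0.001  0.025  0.002  0.002  0.001]
[-50.   0. 175.] [-0.009 -0.001  0.041  0.002  0.002  0.001]
[-51.   0. 172.] [-0.013 -0.001  0.057  0.002  0.002  0.001]
[-52.   0. 169.] [-0.017 -0.001  0.074  0.002  0.002  0.001]
[-52.   0. 165.] [-0.02  -0.001  0.09   0.002  0.002  0.001]
[-53.   0. 162.] [-0.023 -0.001  0.107  0.002  0.002  0.001]
[-54.   0. 159.] [-0.026 -0.001  0.124  0.002  0.002  0.001]
```

View pics/z2.png

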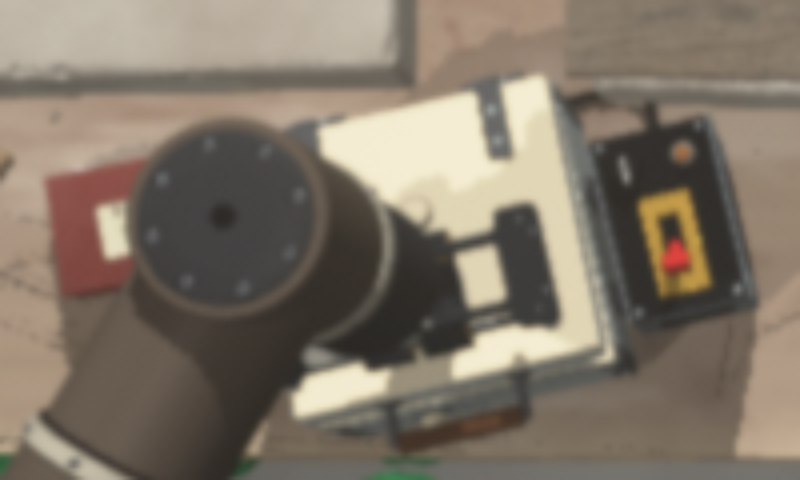

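The lid has followed the finger and is nearly down. I'll lower the last part more slowly.

Request:
{"fn": "apply_moves", "kwargs": {
  "moves": [
    [-0.003,0,0.015,0,0,0],
    [-0.006,0,0.03,0,0,0],
    [-0.01,0,0.044,0,0,0],
    [-0.013,0,0.057,0,0,0],
    [-0.016,0,0.068,0,0,0],
    [-0.018,0,0.078,0,0,0],
    [-0.019,0,0.086,0,0,0],
    [-0.02,0,0.093,0,0,0],
    [-0.022,0,0.099,0,0,0],
    [-0.022,0,0.104,0,0,0]
  ]
}}

```text
time_s: 6.7
tcp_pos: [0.4304, 0.3846, 0.1625]
eef_rot: [179.8, 0.2, 14.1]
contact_force: [-0.4, -0.7, 0.7]
gripper_width: 0.0004
```

```bash
python3 - <<'E'
from h import *
units([lid(t) for t in (0,-.02,-.04)])
E
```

```text
kiln TCP [-52.7  -0.3 162.5] [179.79   0.22  14.07] F [-0.4 -0.7  0.7] t 6.7
[-53.   0. 162.] [-0.001 -0.001  0.003  0.002  0.002  0.001]
[-54.   0. 159.] [-0.004 -0.001  0.019  0.002  0.002  0.001]
[-54.   0. 155.] [-0.006 -0.001  0.036  0.002  0.002  0.001]
```

Request:
{"fn": "apply_moves", "kwargs": {
  "moves": [
    [0,0,0.005,0,0,0],
    [0,0,0.01,0,0,0],
    [0,0,0.014,0,0,0],
    [0,0,0.014,0,0,0]
  ]
}}

```text
time_s: 7.2
tcp_pos: [0.4305, 0.3846, 0.1622]
eef_rot: [179.8, 0.1, 14.1]
contact_force: [-8.6, -4.4, 18.7]
gripper_width: 0.0006
```

Request:
{"fn": "apply_moves", "kwargs": {
  "moves": [
    [0,0,-0.05,0,0,0],
    [0,0,-0.2,0,0,0],
    [0,0.2,-0.35,0,0,0],
    [-0.1,0.45,-0.35,0,0,0],
    [-0.22,0.7,-0.35,0,0,0],
    [-0.22,0.82,-0.35,0,0,0],
    [-0.22,0.82,-0.35,0,0,0]
  ]
}}

```text
time_s: 8.07
tcp_pos: [0.4281, 0.2139, 0.2335]
eef_rot: [179.9, 0.1, 14.0]
contact_force: [0.7, 0.9, 0.6]
gripper_width: 0.0005
```

```bash
python3 - <<'E'
from h import *
p,d=imaging.capture("top");cv2.imwrite("pics/z3.png",cv2.resize(p[140:260,40:240],None,fx=4,fy=4))
q=w2k(cloud("top",d).reshape(-1,3)).reshape(*d.shape,3)
g=(p.min(2)>140)&(np.abs(q[...,1])<95)&(np.abs(q[...,0])<90)&(abs(q[...,2]-162)<25)
X=q[g];c=np.linalg.lstsq(np.c_[X[:,:2],np.ones(len(X))],X[:,2],rcond=None)[0];print(len(X),c,X.min(0),X.max(0))
units([[-97,-163,138],[-36,-163,138]])
p,d=imaging.capture("side");cv2.imwrite("pics/s3.png",p)
E
```

```text
2127 [ 3.00683551e-04 -5.08520966e-03  1.63551263e+02] [-71.0935642  -94.34632798 152.2156941 ] [ 89.93288335  94.98103001 175.37081905]
kiln TCP [ -95.9 -164.4  233.3] [1.7986e+02 8.0000e-02 1.4040e+01] F [-0.6  0.1 -1.4] t 8.125
[ -97 -163  138] [-0.005 -0.008  0.477  0.002  0.001  0.   ]
[ -36 -163  138] [ 0.3   -0.008  0.476  0.002  0.001  0.   ]
```

View pics/z3.png

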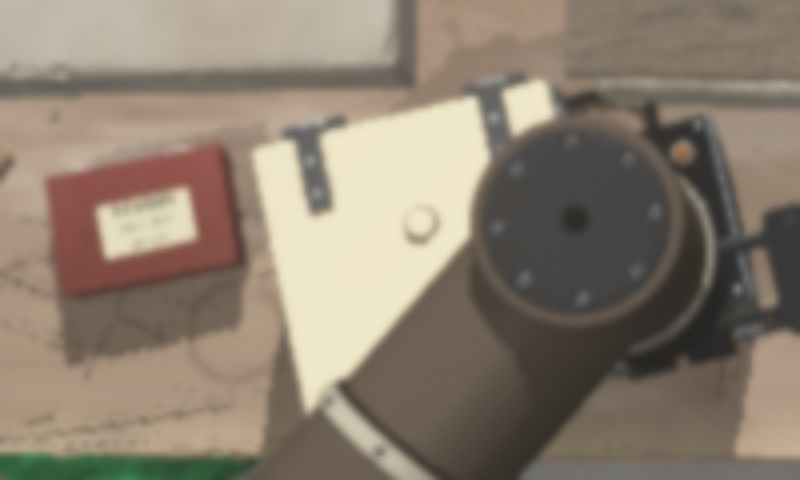

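View pics/s3.png

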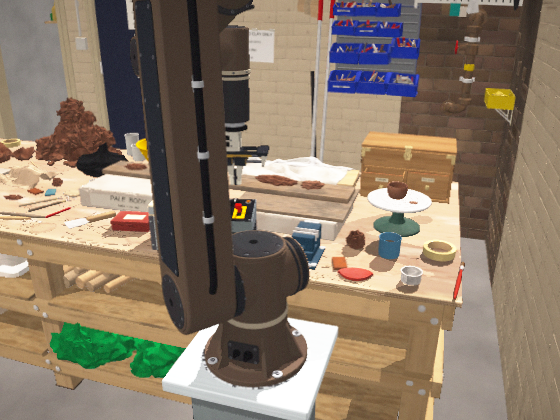

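The lid is flat: its slope is 0.0003 and its face is at about 163 mm, so it's shut. Next is the lever.

Request:
{"fn": "apply_moves", "kwargs": {
  "moves": [
    [-0.005,0,0.15,0,0,0],
    [-0.005,0,0.3,0,0,0],
    [-0.005,0,0.42,0,0,0],
    [-0.005,0,0.475,0,0,0],
    [-0.005,0,0.475,0,0,0],
    [0.05,0,0.475,0,0,0],
    [0.1,0,0.475,0,0,0],
    [0.13,0,0.475,0,0,0],
    [0.16,0,0.475,0,0,0],
    [0.19,0,0.475,0,0,0]
  ]
}}

```text
time_s: 9.43
tcp_pos: [0.4642, 0.2236, 0.1379]
eef_rot: [179.8, 0.2, 14.0]
contact_force: [-4.1, -1.4, 3.4]
gripper_width: 0.0004
```

```bash
python3 - <<'E'
from h import *
units([[-36,-163,138]])
E
```

```text
kiln TCP [ -58.9 -164.7  137.9] [179.8    0.23  14.05] F [-4.1 -1.4  3.4] t 9.425
[ -36 -163  138] [ 0.114 -0.008 -0.001  0.002  0.003  0.001]
```

Pushing on the lever at about 4 N. I'll carry it past centre and then back off.

Request:
{"fn": "apply_moves", "kwargs": {
  "moves": [
    [0.03,0,0,0,0,0],
    [0.055,0,0,0,0,0],
    [0.075,0,0,0,0,0],
    [0.095,0,0,0,0,0],
    [0.11,0,0,0,0,0],
    [0.11,0,0,0,0,0]
  ]
}}

```text
time_s: 10.18
tcp_pos: [0.4853, 0.2288, 0.1377]
eef_rot: [179.8, 0.3, 14.0]
contact_force: [-2.1, -0.9, 0.8]
gripper_width: 0.0005
```

```bash
python3 - <<'E'
from h import *
units([[-36,-163,138]])
E
```

```text
kiln TCP [ -37.1 -164.7  137.7] [179.8    0.28  14.04] F [-2.1 -0.9  0.8] t 10.175
[ -36 -163  138] [ 0.006 -0.008 -0.002  0.002  0.003  0.   ]
```

Request:
{"fn": "apply_moves", "kwargs": {
  "moves": [
    [-0.1,0,0,0,0,0],
    [-0.3,0,0,0,0,0],
    [-0.3,0,-0.2,0,0,0],
    [-0.3,0,-0.45,0,0,0],
    [-0.3,-0.1,-0.7,0,0,0],
    [-0.3,-0.35,-0.8,0,0,0],
    [-0.3,-0.6,-0.8,0,0,0],
    [-0.3,-0.8,-0.8,0,0,0],
    [-0.3,-1,-0.8,0,0,0],
    [-0.3,-1,-0.8,0,0,0]
  ]
}}

```text
time_s: 11.42
tcp_pos: [0.3785, 0.4112, 0.2965]
eef_rot: [179.8, 0.3, 14.2]
contact_force: [0.1, -0.8, -0.3]
gripper_width: 0.0008
```

Request:
{"fn": "apply_moves", "kwargs": {
  "moves": [
    [-0.2,-0.25,0,0,0,0],
    [-0.35,-0.5,0,0,0,0],
    [-0.4,-0.75,0,0,0,0],
    [-0.4,-1,0,0,0,0],
    [-0.4,-1,0,0,0,0],
    [-0.4,-1,0,0,0,0]
  ]
}}

```text
time_s: 12.18
tcp_pos: [0.2522, 0.585, 0.2958]
eef_rot: [179.7, 0.3, 14.2]
contact_force: [-0.0, 0.3, 0.2]
gripper_width: 0.0009
```

```bash
python3 - <<'E'
from h import *
p,d=imaging.capture("top");cv2.imwrite("pics/z4.png",cv2.resize(p[140:260,40:240],None,fx=4,fy=4,interpolation=cv2.INTER_CUBIC))
cv2.imwrite("pics/t4.png",p)
q=w2k(cloud("top",d).reshape(-1,3)).reshape(*d.shape,3)
g=(p.min(2)>140)&(np.abs(q[...,1])<95)&(np.abs(q[...,0])<90)&(abs(q[...,2]-162)<25)
X=q[g];c=np.linalg.lstsq(np.c_[X[:,:2],np.ones(len(X))],X[:,2],rcond=None)[0];print(len(X),c,X.min(0),X.max(0))
b,gg,rr=[p[...,i].astype(int) for i in range(3)]
m=(rr>150)&(gg<80)&(b<80)&(abs(q[...,1]+163)<30)&(abs(q[...,0])<80)
print(q[m].round().astype(int).tolist())
units([])
E
```

```text
4219 [ 3.21590211e-03 -1.72646595e-04  1.63006828e+02] [-89.94461577 -94.97648185 152.42724714] [ 89.95656091  94.9532062  176.27949565]
[[-12, -161, 151], [-14, -164, 161], [-15, -167, 159], [-14, -155, 157], [-15, -158, 158], [-15, -160, 153], [-16, -163, 156], [-17, -166, 159], [-18, -169, 157], [-17, -155, 155], [-19, -158, 162], [-19, -160, 158]]
kiln TCP [-177.   237.   296.3] [179.77   0.28  14.14] F [0.9 0.4 0.3] t 12.225
```

View pics/z4.png

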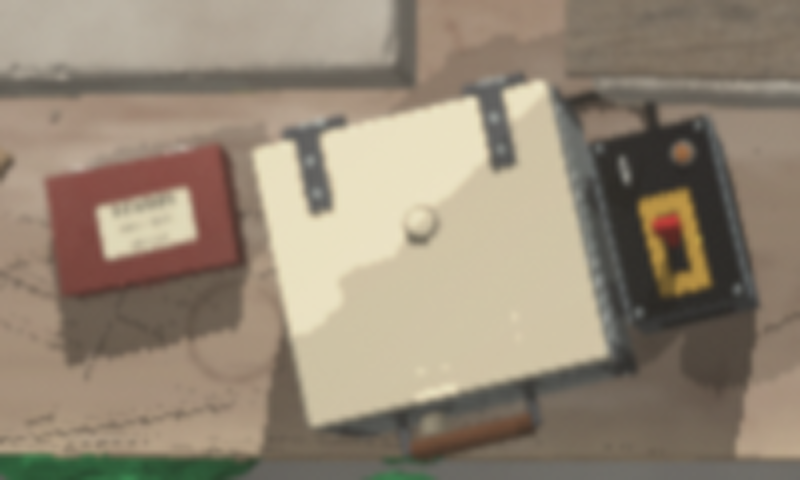

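View pics/t4.png

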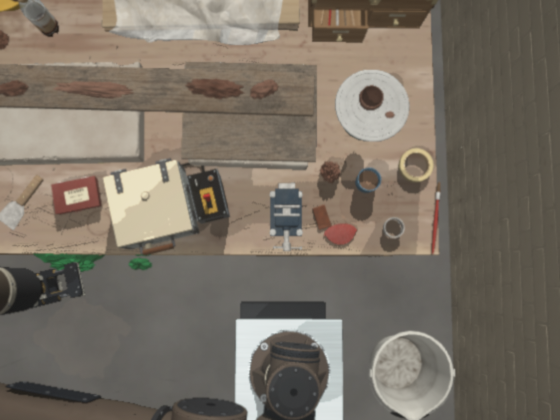

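```bash
python3 - <<'E'
from plant import r
print(r.close_job())
E
```

```text
the job is handed in; nothing more can be done
None
```

The kiln lid is shut and the mains lever is on. I handed the job in at about 12 s of the 37 s allowed.

- **Lid:** I lowered it from about 1.01 rad in roughly 5 s with the shut fingertips, slowing towards the end. Once it met the rim I pressed it down with about 19 N. Before I touched the lever, depth readings showed the lid's face level to within 0.001 rad. The final check read 0.003 rad, with the back slightly higher than the front, which is within the measuring noise. The face was about 163 mm above the table, against 162 mm expected.
- **Lever:** I pushed it past centre from the front with about 4 N, then backed off. In the last picture its tip is at x about −16, z about 157 mm in the kiln's frame, which matches the on position (−18, 157).
- **Everything else:** the arm finished clear, touching nothing, and the bench items look unmoved. The pot and tile can't be seen under the shut lid. They looked undisturbed when last in view, before the lid started down, and nothing entered the chamber.

No check failed. The largest disagreement was 3 to 6 mm in some corner points when I located the kiln, but the contact points came out as predicted.

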